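Start the clamp screw square with the socket driver

TASK

Take the square-socket driver out of its wooden stand, set it squarely over the head of the leaning clamp screw on the jig, in line with the screw, and bring it fully home with a light push, feeling for the flats rather than forcing it. Turn the screw clockwise until its collar is down on the grey block, keeping the driver home and in line with it, and do not wrench it against its stop. Then put the driver back upright in its stand.

Things in the scene. Friction and masses are not known exactly. Their poses are not given: they have to be found in the camera images.
- jig: fixed clamping jig: dark steel base plate 165 x 130 x 12 mm with a grey nut block (46 x 50 mm) at its front (-x) end, a concrete specimen (40 x 80 x 40 mm) behind the block and a 40 mm high stop bar at the back. It stands on the pale 6 mm deck plate. Origin under it on the deck, 6 mm over the worktop, z up; the plate's front edge is 70 mm from the origin along -x
- screw_axis (a point): middle of the block's top face, 78 mm over the worktop; z = the screw's axis, out of the block, leaning 15 deg from vertical to the jig's front; y = the jig's y. At feed 0, along this z: collar (27 mm across) from 5 to 9 mm, square head (16 mm across flats, top 2 mm bevelled to 13 mm) from 9 to 21 mm; all sink with the feed
- screw_feed (a joint): how far the screw is down, m: starts at 0 to 0.001; collar on the block, at a hard stop, at 0.005. Clockwise from above drives it down, 24 mm per turn (steep thread), so 1.05 to 1.3 rad in all. The head's flats start 15 to 90 deg clockwise of the jig's sides, and this does not tell where. Turning takes about 0.1 N m; a push over about 20 N would turn it too
- driver: loose driver, 133 mm long, 0.2 kg, upright in the stand. Origin: middle of the socket's mouth (lower end), z up to the handle. Socket 26 x 26 x 26 mm with square hole 17.4 x 17.4 mm, 13 mm deep; shank 14 mm thick; black handle 28 x 28 mm from 84 to 130 mm over the origin; all flats along its x and y. Fully home, the mouth rests on the collar (9 mm minus feed on screw_axis z)
- stand: fixed wooden tool stand on the deck plate: foot 66 x 66 x 6 mm, on it a square holder 56 x 56 mm, 36 mm high in all, with an open square well 44 x 44 mm. Origin on the deck (6 mm over the worktop) under the middle of the well, whose floor is 6 mm over the origin; x and y along its sides. It and a round metal dish may change places from start to start
Mind the look-alikes: they are no part of the job. What is shaped like the driver but turquoise or yellow is not meant.

How it is judged:
By the outcome, as a careful person would: the job done as asked, in the order asked, and still so for the second after the job is handed in, with the robot touching nothing.
It also fails if it takes over 67 s, if anything falls off the work surface, if the arm or the gripper's body presses on something with over 40 N, if the wrist force passes 120 N, or if a joint passes its speed limit or range.

ROBOT

A 7-joint arm with a two-finger parallel gripper is mounted at the origin on a cart in front of the work surface, level with it; the furniture and walls round the work are solid. World frame = base frame: x ahead of the robot, y to its left, z up, the work surface at z = 0. Lengths are in m, angles in rad, forces in N, time in s.
With the tool pointing down it reaches from about 0.425 to 0.925 m from the base axis. Payload 6.8 kg.
Tool frame: the origin (TCP) lies midway between the tips of the shut fingers; the grasp point (between the pads) lies 19 mm behind it; z points along the fingers, y is the line along which they close (so a half turn about z gives the same grasp; the last joint's range is limited). The gripper opens to 85 mm and grips with 20 to 120 N. Pads are 22 mm wide; open, the fingers measure 114 mm over their backs; the gripper's body (76 mm by 85 mm) begins 54 mm behind the grasp point. The pads swing forward as they close: fully open they stand 13 mm farther back than shut.
Start: joints at [-1.24, 0.477, 0.022, 1.555, -0.011, 1.109, -0.083], TCP at [0.287, 0.611, 0.231] pointing down, gripper open.
Joint ranges: [-2.96, 2.96], [-0.34, 2.1], [-1.41, 1.46], [0.24, 2.44], [-1.37, 4.51], [0.17, 1.92], [-2.96, 2.96]. Speed limits (rad/s): [2.39, 2.39, 3.14, 3.14, 3.14, 3.14, 3.14].

INTERFACE

Orientations are given as a unit quaternion [w, x, y, z].
In Python, from station import * gives the robot as it stands. The module is installed in compiled form; this text tells all that it offers.
- The arm moves only by the shell command python3 -m jog 'ROWS' [OPENING] [FORCE]. ROWS is JSON, a list of rows, each an object of numbers: "x", "y", "z": the shift along the tool's x, y, z in m; "ax", "ay", "az": the turn, a rotation vector about the tool's x, y, z in rad. In form: [{"x": .., "y": .., "z": .., "ax": .., "ay": .., "az": ..}, ...]. A call has 1 to 12 rows; each row is the pose to reach, as a shift and turn from the pose commanded when the call began, along the tool's axes at that moment; what a row does not reach only later rows make up. A row lasts 1/10 s, in which the tool goes at most 50 mm and 8.59 degrees, less where a joint would pass 70% of its speed; a pose out of reach is approached as far as the arm can. A call with a gripper value outside its range is refused whole. OPENING is the opening, from 0 (shut) to 1 (fully open), set as the call begins (- or left out, the last holds). The fingers move at their own pace and stop on an object; FORCE is the grip in N (left out, the last holds). Time passes only in rows, so rows that repeat a pose let the fingers close. It gives the time, the measured TCP pose, the force, the opening and the grip force at its end, in the units of the state.
- get_obs(): the state, without advancing time (a new reading comes with each control period).
- read_camera(name): name is "side" or "top" or "wrist"; returns the picture (480x640x3 uint8, red, green, blue); there is no depth.
- camera_params(name): a dict with "K" (3x3 intrinsics, pixels), "D" ([k1, k2, p1, p2, k3] as OpenCV has them; the pictures are not rectified), "origin" and "attitude" of the camera in the world. Camera axes: x right, y up, looking along -z (the intrinsics and any distortion apply to the point x, -y, -z); pixel columns grow to the right and rows downward; lengths in m; the calibration is good to about 2 mm. A picture is of the moment at which its call begins: read the wrist's pose just before it. camera_params takes no time and is no camera call; for the wrist camera it gives the pose at the moment of the call.
- hand_in(): hands the job in; it is judged then, once.
The state is a dict: "t": time; "q": joint angles; "joint_vel": joint speeds; "joint_torque": joint torques, N m; "eef_pos": TCP position; "tool_rot": TCP orientation; "contact_force": force on the tool from outside, world axes, zero at the start; "torque": the same for the moment, N m; "gripper_width": opening from 0.0 (shut) to 1.0 (fully open); "grasp_force": force on a finger pad.
Only numpy, scipy, OpenCV 4.12 (cv2) and the standard library are available. Lean on these libraries where they do the work, as an engineer would, in place of code of your own. Each camera call takes 0.05 s, during which the arm holds its last target. There are 200 camera calls.

## Working session

There is one attempt and no reset: what is moved stays moved. The work goes in short steps, Python scripts to look and compute and a shell command to move; the robot and the scene stay as the last step left them, time stands still between calls to the robot, and variables do not carry over. Pictures are saved under pics/ and viewed, at most 10 in all, crops included, and the job is handed in when it is done.

```bash
mkdir -p pics
cat > h.py <<'E'
from station import *
import numpy as np, cv2
from scipy.spatial.transform import Rotation as R
def rot(q): return R.from_quat([q[1],q[2],q[3],q[0]])
def cam(n):
    p=camera_params(n); a=np.array(p["attitude"],float)
    Rm=a if a.shape==(3,3) else rot(a).as_matrix()
    return np.array(p["K"],float),np.array(p["D"],float),np.array(p["origin"],float),Rm
def ray(c,uv):
    K,D,o,Rm=c
    n=cv2.undistortPoints(np.array(uv,float).reshape(-1,1,2),K,D).reshape(-1,2)
    d=np.c_[n[:,0],-n[:,1],-np.ones(len(n))]@Rm.T
    return o,d/np.linalg.norm(d,axis=1)[:,None]
def onz(c,uv,z):
    o,d=ray(c,uv); return o+d*((z-o[2])/d[:,2])[:,None]
def proj(c,P):
    K,D,o,Rm=c; q=(np.atleast_2d(P)-o)@Rm; q=np.c_[q[:,0],-q[:,1],-q[:,2]]
    return cv2.projectPoints(q,np.zeros(3),np.zeros(3),K,D)[0].reshape(-1,2)
def tri(cs,uvs):
    A=np.zeros((3,3));b=np.zeros(3)
    for c,uv in zip(cs,uvs):
        o,d=ray(c,[uv]);M=np.eye(3)-np.outer(d[0],d[0]);A+=M;b+=M@o
    return np.linalg.solve(A,b)
def save(im,n): cv2.imwrite("pics/"+n,cv2.cvtColor(im,cv2.COLOR_RGB2BGR))
E
python3 - <<'E'
from h import *
s=get_obs();print({k:np.round(v,3).tolist() for k,v in s.items()})
for n in("side","top"):
    save(read_camera(n),n+"0.png");c=cam(n);print(n,c[0].round(1).tolist(),c[2].round(3),c[3].round(3).tolist())
print(camera_params("top")["attitude"])
E
```

```text
{'t': 0.0, 'q': [-1.24, 0.478, 0.022, 1.556, -0.012, 1.109, -0.083], 'joint_vel': [0.001, 0.002, -0.001, -0.001, 0.0, 0.002, 0.001], 'joint_torque': [0.001, -59.645, 1.608, -28.121, 0.013, 0.009, -0.0], 'eef_pos': [0.287, 0.611, 0.23], 'tool_rot': [-0.0, 0.218, 0.976, -0.001], 'contact_force': [-0.032, 0.097, -0.182], 'torque': [-0.015, -0.021, -0.007], 'grasp_force': 0.0, 'gripper_width': 1.0}
side [[466.6, 0.0, 326.4], [0.0, 466.6, 238.3], [0.0, 0.0, 1.0]] [0.525 0.841 0.606] [[-0.998, 0.015, -0.056], [-0.053, -0.609, 0.791], [-0.022, 0.793, 0.609]]
top [[585.1, 0.0, 326.5], [0.0, 585.1, 245.5], [0.0, 0.0, 1.0]] [0.424 0.17  1.206] [[-0.011, 0.988, -0.154], [-1.0, -0.013, -0.013], [-0.014, 0.154, 0.988]]
[-0.70058565 -0.05929975  0.04972159  0.7093596 ]
```

View pics/side0.png

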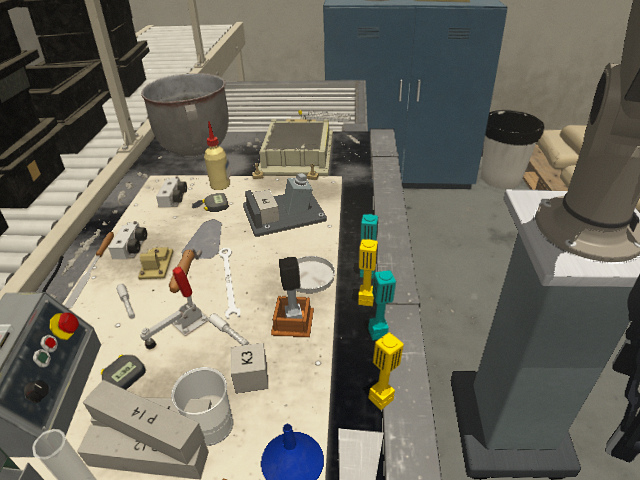

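View pics/top0.png

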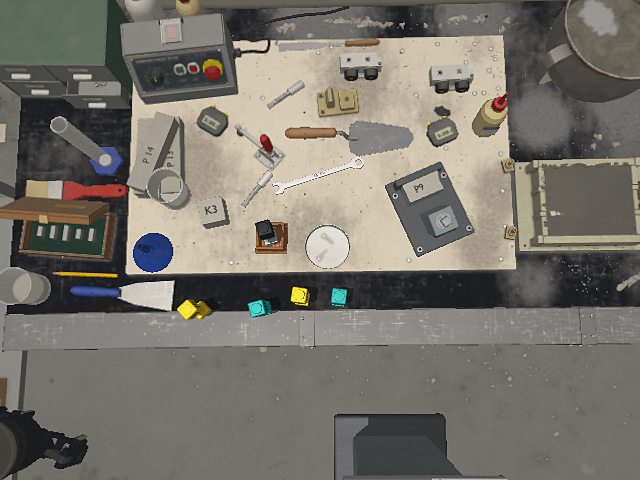

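The side view shows the black-handled driver in the stand at about (290,290), with the jig at (285,205). The top view shows the stand at (271,237), the dish at (327,246) and the jig at (430,208), with its front end toward the lower right. Next I'll take enlarged crops.

Run:
```python
from h import *
t=cv2.imread("pics/top0.png");s=cv2.imread("pics/side0.png")
def cr(im,x,y,w,h): return cv2.resize(im[y:y+h,x:x+w],(400,300),interpolation=cv2.INTER_CUBIC)
m=np.vstack([np.hstack([cr(t,380,155,100,105*75//105),cr(t,240,210,60,45)]),np.hstack([cr(s,235,165,100,75),cr(s,250,250,120,90)])])
m[:300,:400]=cr(t,376,160,120,90)
cv2.imwrite("pics/m0.png",m)
c=cam("top");cs=cam("side")
print(onz(c,[[271,237]],.042),onz(c,[[263,227]],.145),onz(c,[[430,208],[440,220]],.08))
hs=cv2.cvtColor(t,cv2.COLOR_BGR2HSV)
mk=cv2.inRange(hs,(3,100,60),(18,255,255));mk[:,:240]=0;mk[:,300:]=0;mk[:205]=0;mk[260:]=0
pts=cv2.findNonZero(mk);print(cv2.minAreaRect(pts))
```

```text
[[0.62399559 0.29632094 0.042     ]] [[0.62522173 0.29993889 0.145     ]] [[ 0.6707421  -0.01954071  0.08      ]
 [ 0.64652546 -0.03803366  0.08      ]]
((271.0, 237.5), (31.0, 32.0), 90.0)
```

View pics/m0.png

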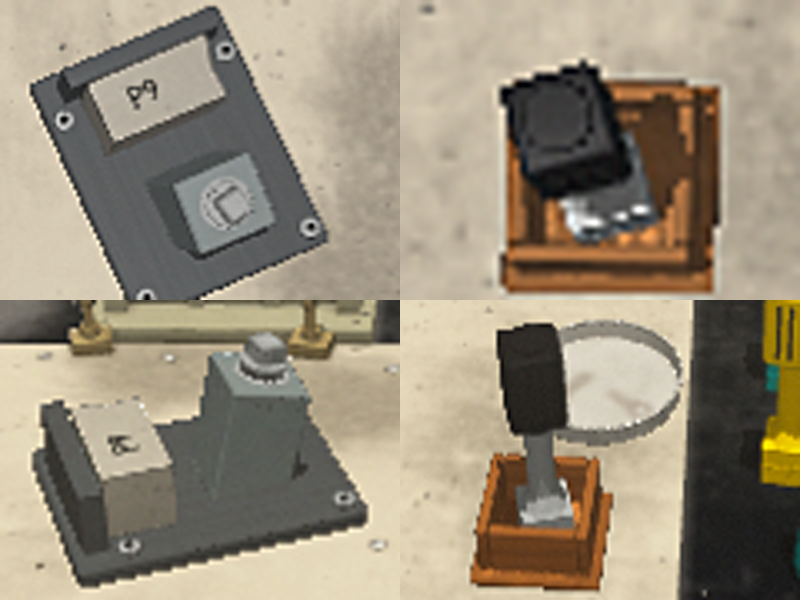

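The mosaic shows the driver turned about 15° against the nearly axis-aligned stand. The jig plate's corners in top pixels are about (386,186), (441,162) and (474,231). I'll compute the jig pose and the wrist-camera offset.

```bash
cat >> h.py <<'E'
def tool():
    s=get_obs();return np.array(s["eef_pos"]),rot(s["tool_rot"])
def down(yaw): # tool z down, tool x at world angle yaw
    x=np.array([np.cos(yaw),np.sin(yaw),0]);z=np.array([0,0,-1.]);return R.from_matrix(np.c_[x,np.cross(z,x),z])
def delta(p,Rg):
    p0,R0=tool();d=R0.inv().apply(np.array(p)-p0);w=(R0.inv()*Rg).as_rotvec()
    print("xyz",d.round(4),"a",w.round(4),"rows",np.linalg.norm(d)/.05,np.degrees(np.linalg.norm(w))/8.59)
E
python3 - <<'E'
from h import *
c=cam("top")
off=np.array([376,160.]);px=off+np.array([[32,88],[218,8],[327,238]])*.3
P=onz(c,px,.018);print(P.round(4))
ax=P[2]-P[1];print("len",np.linalg.norm(ax),np.linalg.norm(P[0]-P[1]))
fwd=-ax/np.linalg.norm(ax);yaw=np.arctan2(fwd[1],fwd[0]);y=np.array([-np.sin(yaw),np.cos(yaw),0])
front=P[2]+(65*y*.001); O=front+.07*fwd
print("jig yaw deg",np.degrees(yaw),"O",O)
blk=onz(c,[off+np.array([222,203])*.3],.09);print("head approx",blk)
p,Rt=tool();w=cam("wrist");print("cam in tool",Rt.inv().apply(w[2]-p).round(3),(Rt.inv().as_matrix()@w[3]).round(2).tolist(),w[0].round(1).tolist())
delta([0.60,-.03,.33],down(np.pi/2))
E
```

```text
[[ 0.7317  0.0603  0.018 ]
 [ 0.7812 -0.0572  0.018 ]
 [ 0.634  -0.1178  0.018 ]]
len 0.1592185414278544 0.12745467370856198
jig yaw deg 22.389214034899794 O [ 0.67391509 -0.03104555  0.018     ]
head approx [[ 0.64270234 -0.04110741  0.09      ]]
cam in tool [ 0.07   0.    -0.142] [[-0.0, 0.96, 0.27], [1.0, 0.0, -0.0], [-0.0, 0.27, -0.96]] [[394.9, 0.0, 316.8], [0.0, 394.9, 238.8], [0.0, 0.0, 1.0]]
xyz [-0.5559 -0.4469 -0.0988] a [-1.4000e-03  1.0000e-03  1.1321e+00] rows 14.401932876206102 7.550881738411926
```

Run:
```python
from h import *
delta([0.655,-.036,.17],down(np.radians(202.4)))
```

```text
xyz [-0.6083 -0.4287  0.0612] a [-1.600e-03 -6.000e-04 -8.297e-01] rows 14.933285815125581 5.5341183998958625
```

```bash
T='{"x":-0.608,"y":-0.429,"z":0.061,"az":-0.83}'; echo skip >/dev/null; python3 -m jog '[{"x":-0.608,"y":-0.429,"z":0.061,"az":-0.83},{"x":-0.608,"y":-0.429,"z":0.061,"az":-0.83},{"x":-0.608,"y":-0.429,"z":0.061,"az":-0.83},{"x":-0.608,"y":-0.429,"z":0.061,"az":-0.83},{"x":-0.608,"y":-0.429,"z":0.061,"az":-0.83},{"x":-0.608,"y":-0.429,"z":0.061,"az":-0.83},{"x":-0.608,"y":-0.429,"z":0.061,"az":-0.83},{"x":-0.608,"y":-0.429,"z":0.061,"az":-0.83},{"x":-0.608,"y":-0.429,"z":0.061,"az":-0.83},{"x":-0.608,"y":-0.429,"z":0.061,"az":-0.83},{"x":-0.608,"y":-0.429,"z":0.061,"az":-0.83},{"x":-0.608,"y":-0.429,"z":0.061,"az":-0.83}]'
python3 - <<'E'
from h import *
print(get_obs()["q"]);delta([0.655,-.036,.17],down(np.radians(202.4)))
E
```

```text
[-1.24014043  0.47771482  0.02231598  1.5563493  -0.01153143  1.10931243
 -0.0831145 ]
xyz [-0.6083 -0.4287  0.0612] a [-1.600e-03 -6.000e-04 -8.297e-01] rows 14.933285815125581 5.5341183998958625validation failed for argument at $[0]...
```

```bash
python3 -m jog '[{"x":-0.04,"y":-0.03,"z":0.004,"ax":0,"ay":0,"az":-0.1},{"x":-0.608,"y":-0.429,"z":0.061,"ax":0,"ay":0,"az":-0.83},{"x":-0.608,"y":-0.429,"z":0.061,"ax":0,"ay":0,"az":-0.83},{"x":-0.608,"y":-0.429,"z":0.061,"ax":0,"ay":0,"az":-0.83},{"x":-0.608,"y":-0.429,"z":0.061,"ax":0,"ay":0,"az":-0.83},{"x":-0.608,"y":-0.429,"z":0.061,"ax":0,"ay":0,"az":-0.83},{"x":-0.608,"y":-0.429,"z":0.061,"ax":0,"ay":0,"az":-0.83},{"x":-0.608,"y":-0.429,"z":0.061,"ax":0,"ay":0,"az":-0.83},{"x":-0.608,"y":-0.429,"z":0.061,"ax":0,"ay":0,"az":-0.83},{"x":-0.608,"y":-0.429,"z":0.061,"ax":0,"ay":0,"az":-0.83},{"x":-0.608,"y":-0.429,"z":0.061,"ax":0,"ay":0,"az":-0.83},{"x":-0.608,"y":-0.429,"z":0.061,"ax":0,"ay":0,"az":-0.83}]'
python3 - <<'E'
from h import *
print(get_obs()["q"]);delta([0.655,-.036,.17],down(np.radians(202.4)))
E
```

```text
t: 1.3
eef_pos: [0.5821, 0.0907, 0.1821]
tool_rot: [-0.0, -0.194, 0.981, 0.0]
contact_force: [0.7, -0.1, -0.0]
gripper_width: 1.002
grasp_force: 0.0
[-0.30340065  0.38747994  0.05493551  1.81898131 -0.025844    0.93616036
  1.72506092]
xyz [-0.0191 -0.145   0.012 ] a [ 0.0001 -0.0003  0.0005] rows 2.93415160430501 0.004112572894983312
```

```bash
python3 -m jog '[{"x":-0.019,"y":-0.145,"z":0.012,"ax":0,"ay":0,"az":0},{"x":-0.019,"y":-0.145,"z":0.012,"ax":0,"ay":0,"az":0},{"x":-0.019,"y":-0.145,"z":0.012,"ax":0,"ay":0,"az":0},{"x":-0.019,"y":-0.145,"z":0.012,"ax":0,"ay":0,"az":0},{"x":-0.019,"y":-0.145,"z":0.012,"ax":0,"ay":0,"az":0}]'
python3 - <<'E'
from h import *
np.savez("w1.npz",*cam("wrist"))
im=read_camera("wrist");save(im,"w1.png");print(get_obs()["eef_pos"],get_obs()["q"])
E
```

```text
t: 1.8
eef_pos: [0.6542, -0.0357, 0.1696]
tool_rot: [-0.001, -0.193, 0.981, -0.0]
contact_force: [-0.1, 0.2, 0.6]
gripper_width: 1.004
grasp_force: 0.0
[ 0.65390117 -0.03354222  0.16976038] [-0.10891837  0.5033169   0.09069039  1.66852793 -0.05378373  0.97352571
  1.96291435]
```

View pics/w1.png

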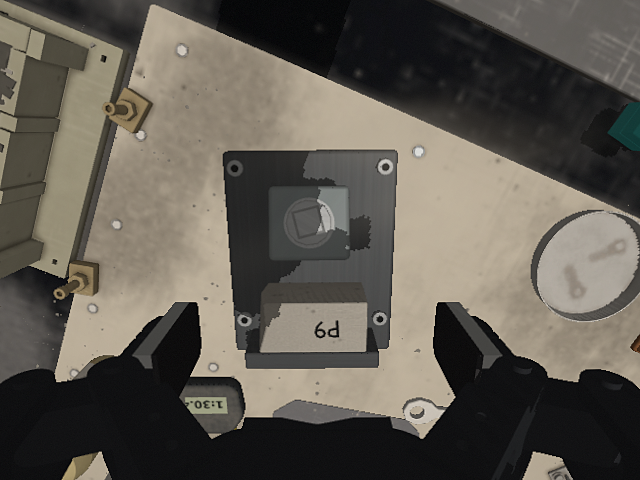

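The wrist view shows the plate's front corners at (223,152) and (397,151). The block top spans about (269–350, 187–261), and the collar and head are at about (306,221), partly in shadow. I'll enlarge it and calculate.

Run:
```python
from h import *
im=cv2.imread("pics/w1.png");w=im[175:275,255:365]
g=cv2.cvtColor(w,cv2.COLOR_BGR2GRAY)
g=cv2.createCLAHE(4,(4,4)).apply(g)
a=cv2.resize(g,(660,600),interpolation=cv2.INTER_CUBIC);cv2.imwrite("pics/w1c.png",a)
z=np.load("w1.npz");c=[z[k] for k in z.files]
P=onz(c,[[223,152],[397,151]],.018);B=onz(c,[[269,187],[349,187],[350,261],[269,260]],.078)
d=P[1]-P[0];print(P.round(4),np.linalg.norm(d),"yaw",np.degrees(np.arctan2(d[1],d[0]))-90)
d=B[1]-B[0];print(B.round(4),B.mean(0).round(4),[np.linalg.norm(B[i]-B[i-1]).round(4) for i in range(4)],np.degrees(np.arctan2(d[1],d[0]))-90)
```

```text
[[ 0.6314 -0.1179  0.018 ]
 [ 0.5827 -0.0008  0.018 ]] 0.12686897512994072 yaw 22.54514483383406
[[ 0.6318 -0.0745  0.078 ]
 [ 0.6139 -0.0305  0.078 ]
 [ 0.6562 -0.0115  0.078 ]
 [ 0.6747 -0.0586  0.078 ]] [ 0.6442 -0.0438  0.078 ] [np.float64(0.0457), np.float64(0.0475), np.float64(0.0464), np.float64(0.0506)] 22.225977488287768
```

View pics/w1c.png

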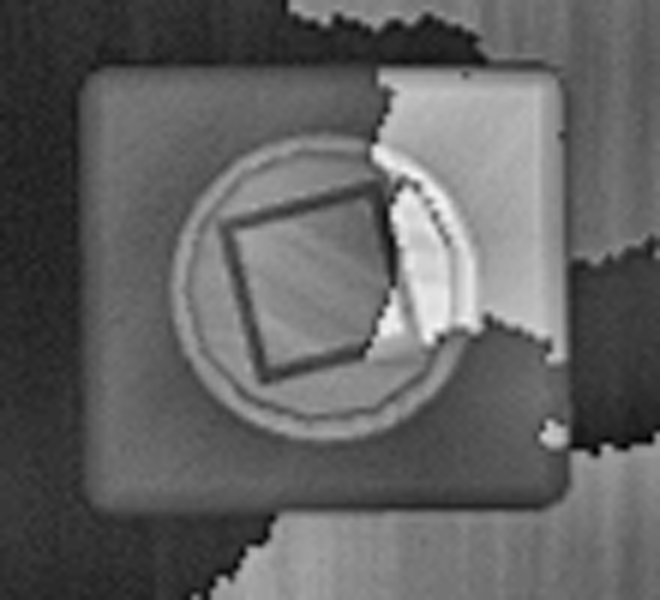

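The crop shows the block face and collar concentric at about (309,223). The top face is seen square-on, so it is perpendicular to the screw. The head's top edge runs from (222,225) to (385,181) in the crop, so the flats are about 14.7° counter-clockwise of the jig, or roughly 75° clockwise. Next I'll look at the driver.

Run:
```python
from h import *
z=np.load("w1.npz");c=[z[k] for k in z.files]
print("A",onz(c,[[309,223]],.078).round(4), "cam",c[2].round(4)); o,d=ray(c,[[309,223]])
print("ray tilt",d, "axis est",[-np.sin(np.radians(15))*np.cos(np.radians(22.4)),-np.sin(np.radians(15))*np.sin(np.radians(22.4)),.966])
delta([0.625,.30,.255],down(np.radians(195)))
```

```text
A [[ 0.6432 -0.0443  0.078 ]] cam [ 0.5895 -0.0611  0.3117]
ray tilt [[ 0.22348631  0.07002398 -0.97218852]] axis est [np.float64(-0.23929012157286192), np.float64(-0.09862827092383614), 0.966]
xyz [-0.1004  0.3195 -0.085 ] a [ 0.0011 -0.0011  0.1294] rows 6.909456744089417 0.8632698961582764
```

```bash
python3 -m jog '[{"x":-0.01,"y":0.03,"z":-0.04,"ax":0,"ay":0,"az":0.02},{"x":-0.1,"y":0.319,"z":-0.085,"ax":0,"ay":0,"az":0.13},{"x":-0.1,"y":0.319,"z":-0.085,"ax":0,"ay":0,"az":0.13},{"x":-0.1,"y":0.319,"z":-0.085,"ax":0,"ay":0,"az":0.13},{"x":-0.1,"y":0.319,"z":-0.085,"ax":0,"ay":0,"az":0.13},{"x":-0.1,"y":0.319,"z":-0.085,"ax":0,"ay":0,"az":0.13},{"x":-0.1,"y":0.319,"z":-0.085,"ax":0,"ay":0,"az":0.13},{"x":-0.1,"y":0.319,"z":-0.085,"ax":0,"ay":0,"az":0.13},{"x":-0.1,"y":0.319,"z":-0.085,"ax":0,"ay":0,"az":0.13},{"x":-0.1,"y":0.319,"z":-0.085,"ax":0,"ay":0,"az":0.13}]'
python3 - <<'E'
from h import *
np.savez("w2.npz",*cam("wrist"))
im=read_camera("wrist");save(im,"w2.png");print(get_obs()["eef_pos"],get_obs()["q"])
E
```

```text
t: 2.85
eef_pos: [0.6246, 0.2985, 0.2552]
tool_rot: [-0.0, -0.131, 0.991, -0.0]
contact_force: [0.3, -1.1, -0.7]
gripper_width: 1.005
grasp_force: 0.0
[0.62511965 0.2972541  0.25520734] [-0.57477181  0.48802306  0.0592172   1.4842839  -0.02909348  1.17105992
  1.31971392]
```

View pics/w2.png

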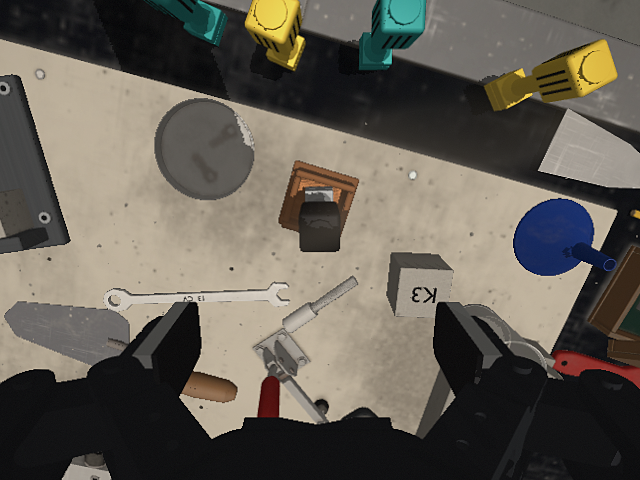

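The wrist view shows the black handle at x 299–341, y 200–251, nearly square to the image. The stand is at about (318,205).

Run:
```python
from h import *
im=cv2.imread("pics/w2.png");z=np.load("w2.npz");c=[z[k] for k in z.files]
g=im.max(2);x0,y0=285,190
m=np.zeros_like(g);m[y0:262,x0:356]=(g[y0:262,x0:356]<62)*255
m=cv2.morphologyEx(m,cv2.MORPH_OPEN,np.ones((3,3)))
n,l,s,_=cv2.connectedComponentsWithStats(m);k=1+np.argmax(s[1:,4]);print(s[k])
cn=max(cv2.findContours((l==k).astype(np.uint8),0,2)[0],key=cv2.contourArea)
print(cv2.minAreaRect(cn))
for r in range(198,256,4):
    q=np.where(l[r]==k)[0]; print(r,(q.min(),q.max()) if len(q) else None, g[r,304:340:6])
hs=cv2.cvtColor(im,cv2.COLOR_BGR2HSV);o=cv2.inRange(hs,(3,110,50),(18,255,255));o[:,:270]=0;o[:,365:]=0;o[:150]=0;o[260:]=0
co=cv2.findNonZero(o);h=cv2.convexHull(co);print("stand",cv2.approxPolyDP(h,4,True)[:,0].tolist())
```

```text
[ 298  201   42   51 1723]
((318.5, 226.0), (50.0, 41.0), 90.0)
198 None [ 64  75  75  77 120 173]
202 (np.int64(303), np.int64(335)) [29 23 25 29 24 37]
206 (np.int64(301), np.int64(337)) [25 26 31 34 38 42]
210 (np.int64(300), np.int64(338)) [27 36 35 37 47 46]
214 (np.int64(299), np.int64(339)) [37 39 43 47 52 54]
218 (np.int64(298), np.int64(315)) [40 58 63 67 70 72]
222 (np.int64(298), np.int64(314)) [41 47 66 68 57 73]
226 (np.int64(299), np.int64(337)) [45 52 65 56 70 60]
230 (np.int64(299), np.int64(339)) [48 50 52 55 55 57]
234 (np.int64(300), np.int64(339)) [49 52 54 55 56 56]
238 (np.int64(300), np.int64(339)) [50 52 52 53 52 52]
242 (np.int64(300), np.int64(339)) [50 51 50 49 50 47]
246 (np.int64(300), np.int64(339)) [49 47 48 46 43 42]
250 (np.int64(301), np.int64(338)) [40 39 38 36 34 30]
254 None [182 183 188 185 178 181]
stand [[358, 180], [340, 236], [297, 231], [279, 222], [295, 161]]
```

Run:
```python
from h import *
z=np.load("w2.npz");c=[z[k] for k in z.files]
x=np.array([np.cos(np.radians(195)),np.sin(np.radians(195)),0])
H=onz(c,[[300,252.3],[340,252.3]],.142);print(np.linalg.norm(H[1]-H[0]));C=H.mean(0)+.014*x
print("handle",C.round(4),onz(c,[[319.7,232]],.142).round(4))
F=onz(c,[[295,160.5],[358.5,180]],.012);d=F[1]-F[0];L=np.linalg.norm(d);d/=L
print("stand",L,np.degrees(np.arctan2(d[1],d[0])),(F.mean(0)+.033*np.array([-d[1],d[0],0])*np.sign(-d[1])).round(4),F.round(4))
for s in(1,-1):
  G=onz(c,[[279,222]],.012);print(G.round(4), (F[0]-G)[0].round(4))
delta([C[0],C[1],.100],down(np.radians(195)))
```

```text
0.027140122857123944
handle [0.6221 0.3008 0.142 ] [[0.6219 0.3005 0.142 ]]
stand 0.06433214704363176 88.09882653892498 [0.6266 0.2999 0.012 ] [[0.5925 0.2688 0.012 ]
 [0.5946 0.3331 0.012 ]]
[[0.6556 0.2682 0.012 ]] [-0.063   0.0006  0.    ]
[[0.6556 0.2682 0.012 ]] [-0.063   0.0006  0.    ]
xyz [0.0019 0.0044 0.1552] a [-0.0012 -0.0006 -0.0018] rows 3.105541771045866 0.014721605980277696
```

```bash
python3 -m jog '[{"x":0.002,"y":0.004,"z":0.05,"ax":0,"ay":0,"az":0},{"x":0.002,"y":0.004,"z":0.09,"ax":0,"ay":0,"az":0},{"x":0.002,"y":0.004,"z":0.13,"ax":0,"ay":0,"az":0},{"x":0.002,"y":0.004,"z":0.155,"ax":0,"ay":0,"az":0},{"x":0.002,"y":0.004,"z":0.155,"ax":0,"ay":0,"az":0}]' && python3 -m jog '[{"x":0,"y":0,"z":0,"ax":0,"ay":0,"az":0},{"x":0,"y":0,"z":0,"ax":0,"ay":0,"az":0},{"x":0,"y":0,"z":0,"ax":0,"ay":0,"az":0},{"x":0,"y":0,"z":0,"ax":0,"ay":0,"az":0},{"x":0,"y":0,"z":0,"ax":0,"ay":0,"az":0},{"x":0,"y":0,"z":0,"ax":0,"ay":0,"az":0},{"x":0,"y":0,"z":0,"ax":0,"ay":0,"az":0},{"x":0,"y":0,"z":0,"ax":0,"ay":0,"az":0}]' 0 80
```

```text
t: 3.4
eef_pos: [0.6199, 0.2985, 0.096]
tool_rot: [-0.004, -0.129, 0.992, -0.002]
contact_force: [-0.2, 0.8, -0.3]
gripper_width: 1.001
grasp_force: 0.0
t: 4.2
eef_pos: [0.6234, 0.3022, 0.1022]
tool_rot: [0.001, -0.13, 0.992, 0.0]
contact_force: [-0.0, -1.6, 5.7]
gripper_width: 0.316
grasp_force: 78.5
```

```bash
python3 -m jog '[{"x":0,"y":0,"z":-0.03,"ax":0,"ay":0,"az":0},{"x":0,"y":0,"z":-0.06,"ax":0,"ay":0,"az":0},{"x":0,"y":0,"z":-0.10,"ax":0,"ay":0,"az":0},{"x":0,"y":0,"z":-0.13,"ax":0,"ay":0,"az":0},{"x":0,"y":0,"z":-0.13,"ax":0,"ay":0,"az":0}]'
cat >> h.py <<'E'
JY=np.radians(22.4);FW=np.array([np.cos(JY),np.sin(JY),0]);JYv=np.array([-np.sin(JY),np.cos(JY),0])
TH=np.radians(15);AX=-np.sin(TH)*FW+np.cos(TH)*np.array([0,0,1.]);A0=np.array([.6432,-.0443,.078])
XJ=np.cross(JYv,AX) # screw_axis x
L=.089
def Rscrew(deg): # tool pose with flats turned deg CCW of jig about axis
    return R.from_rotvec(np.radians(deg)*AX)*R.from_rotvec(-TH*JYv)*down(JY+np.pi)
def Pscrew(s,A=A0): return A+(s+L)*AX
def where(A=A0,verb=True): # tool pose in screw coordinates: mouth offset xj,yj,s and tilt/turn
    p,Rt=tool();m=p+Rt.apply([0,0,L])-A
    rv=(Rt*Rscrew(0).inv()).as_rotvec(degrees=True)
    o=get_obs();f=np.array(o["contact_force"]);t=np.array(o["torque"])
    B=np.c_[XJ,JYv,AX]
    print("t %.2f"%o["t"],"mouth x,y,s mm",(m@B*1e3).round(2),"rot deg",(rv@B).round(2),"F",(f@B).round(1),"M",(t@B).round(2),"grip",o["grasp_force"],o["gripper_width"],"q7 %.2f"%o["q"][6])
E
python3 - <<'E'
from h import *
print(AX,Rscrew(0).apply([0,0,1]),tool()[0]);where();delta(Pscrew(.045),Rscrew(14.5))
E
```

```text
t: 4.7
eef_pos: [0.6247, 0.3035, 0.2362]
tool_rot: [0.004, -0.13, 0.991, 0.002]
contact_force: [-0.3, 0.6, -1.8]
gripper_width: 0.32
grasp_force: 79.0
[-0.23929012 -0.09862827  0.96592583] [ 0.23929012  0.09862827 -0.96592583] [0.62466173 0.30350982 0.23617777]
t 4.70 mouth x,y,s mm [130.15 328.75  36.75] rot deg [-0.86 14.47 -7.41] F [-0.6  0.7 -1.7] M [ 0.01 -0.03 -0.02] grip 79.03573751449585 0.3200614772341023 q7 1.31
xyz [ 0.1065 -0.3454  0.0269] a [ 0.017  -0.2537 -0.381 ] rows 7.248419098411718 3.055471531477165
```

```bash
python3 -m jog '[{"x":0.013,"y":-0.043,"z":0.003,"ax":0.002,"ay":-0.03,"az":-0.05},{"x":0.0265,"y":-0.086,"z":0.007,"ax":0.004,"ay":-0.06,"az":-0.1},{"x":0.04,"y":-0.13,"z":0.010,"ax":0.006,"ay":-0.1,"az":-0.15},{"x":0.053,"y":-0.172,"z":0.013,"ax":0.008,"ay":-0.13,"az":-0.2},{"x":0.066,"y":-0.216,"z":0.017,"ax":0.01,"ay":-0.16,"az":-0.25},{"x":0.08,"y":-0.26,"z":0.02,"ax":0.012,"ay":-0.19,"az":-0.3},{"x":0.093,"y":-0.303,"z":0.023,"ax":0.015,"ay":-0.22,"az":-0.34},{"x":0.1065,"y":-0.3454,"z":0.027,"ax":0.017,"ay":-0.2537,"az":-0.381},{"x":0.1065,"y":-0.3454,"z":0.027,"ax":0.017,"ay":-0.2537,"az":-0.381},{"x":0.1065,"y":-0.3454,"z":0.027,"ax":0.017,"ay":-0.2537,"az":-0.381},{"x":0.1065,"y":-0.3454,"z":0.027,"ax":0.017,"ay":-0.2537,"az":-0.381}]'
python3 - <<'E'
from h import *
where();delta(Pscrew(.045),Rscrew(14.5))
np.savez("w3.npz",*cam("wrist"))
im=read_camera("wrist");save(im,"w3.png");top=read_camera("top");save(top,"t3.png");sd=read_camera("side");save(sd,"s3.png");where()
b=cv2.resize(im[120:400,180:460],(560,560))
t=cv2.resize(top[180:260,400:480],(240,280));s=cv2.resize(sd[130:230,250:340],(240,280))
v=np.zeros((560,800,3),np.uint8);v[:,:560]=b;v[:280,560:]=t;v[280:,560:]=s;save(v,"m3.png")
E
```

```text
t: 5.8
eef_pos: [0.6083, -0.0577, 0.2029]
tool_rot: [0.125, -0.315, 0.941, 0.009]
contact_force: [0.1, 1.0, -1.7]
gripper_width: 0.317
grasp_force: 78.9
t 5.80 mouth x,y,s mm [-4.66  0.93 41.31] rot deg [ 0.07  0.56 14.58] F [-0.   0.9 -1.8] M [-0.02  0.32 -0.01] grip 78.92371773719788 0.31723484371243804 q7 2.38
xyz [-0.0034 -0.0018 -0.0037] a [ 0.0025 -0.0095  0.0013] rows 0.10734744056410252 0.06642944014458382
t 5.95 mouth x,y,s mm [-3.81  1.45 41.5 ] rot deg [ 0.06  0.52 14.69] F [ 0.2  0.5 -1.2] M [ 0.    0.37 -0.04] grip 78.9296293258667 0.31797077986668726 q7 2.38
```

View pics/m3.png

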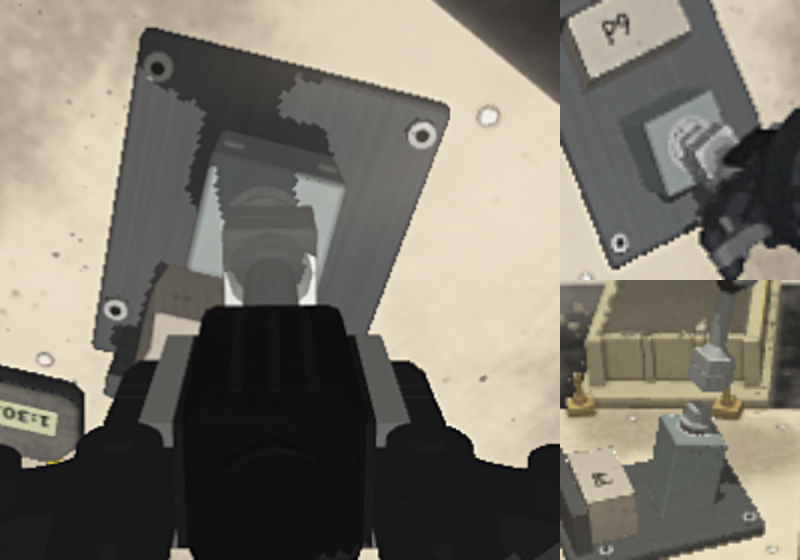

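The picture shows the socket lined up above the head. Its mouth's front edge is at row 207, x 222–315 in the crop, with the collar rim's top at (268,187). I'll compare this with the predicted projections.

Run:
```python
from h import *
z=np.load("w3.npz");c=[z[k] for k in z.files]
p,Rt=tool()
def pt(x,y,z): return p+Rt.apply([x,y,z])
mouth=[pt(sx*.013,sy*.013,L) for sx in(1,-1) for sy in(-1,1)]
col=[A0+AX*.009+.0135*(np.cos(a)*XJ+np.sin(a)*JYv) for a in np.radians([0,90,180,270])]
blk=[A0+sx*.023*XJ+sy*.025*JYv for sx in(-1,1) for sy in(-1,1)]
def toc(n,u): return ((u-[180,120])*2 if n=="w" else (u-[400,180])*[3,3.5]+[560,0] if n=="t" else (u-[250,130])*[240/90,2.8]+[560,280]).round(0).astype(int).tolist()
for n,k in(("w",c),("t",cam("top")),("s",cam("side"))):
    for nm,q in(("mouth",mouth),("collar",col),("block",blk)): print(n,nm,toc(n,proj(k,q)))
v=cv2.imread("pics/m3.png")
# zoom views: wrist, top, side at 4x with predicted dots
def zoom(f,k,x,y,w,h,s):
    im=cv2.imread(f);o=cv2.resize(im[y:y+h,x:x+w],(w*s,h*s),interpolation=cv2.INTER_CUBIC)
    for q,cl in((mouth,(0,0,255)),(col,(0,255,0)),(blk,(255,0,0))):
        for u in proj(k,q): cv2.circle(o,tuple(int(a) for a in ((u-[x,y]+.5)*s)),2,cl,-1)
    return o
W=zoom("pics/w3.png",c,260,170,100,100,4);T=zoom("pics/t3.png",cam("top"),415,190,50,50,8);S=zoom("pics/s3.png",cam("side"),280,145,50,75,8)
v=np.zeros((600,800,3),np.uint8);v[:400,:400]=W;v[:600,400:]=S;v[400:,:400]=cv2.resize(T,(400,400))[100:300];
cv2.imwrite("pics/z3.png",v)
```

```text
w mouth [[228, 212], [314, 211], [230, 293], [313, 293]]
w collar [[255, 271], [302, 245], [274, 199], [227, 226]]
w block [[212, 150], [350, 185], [182, 272], [315, 304]]
t mouth [[737, 162], [704, 191], [713, 124], [680, 153]]
t collar [[686, 125], [674, 157], [701, 170], [712, 138]]
t block [[737, 167], [667, 202], [712, 91], [641, 126]]
s mouth [[712, 373], [729, 388], [686, 375], [703, 390]]
s collar [[679, 417], [700, 426], [710, 418], [690, 409]]
s block [[710, 414], [728, 444], [658, 411], [675, 442]]
```

View pics/z3.png

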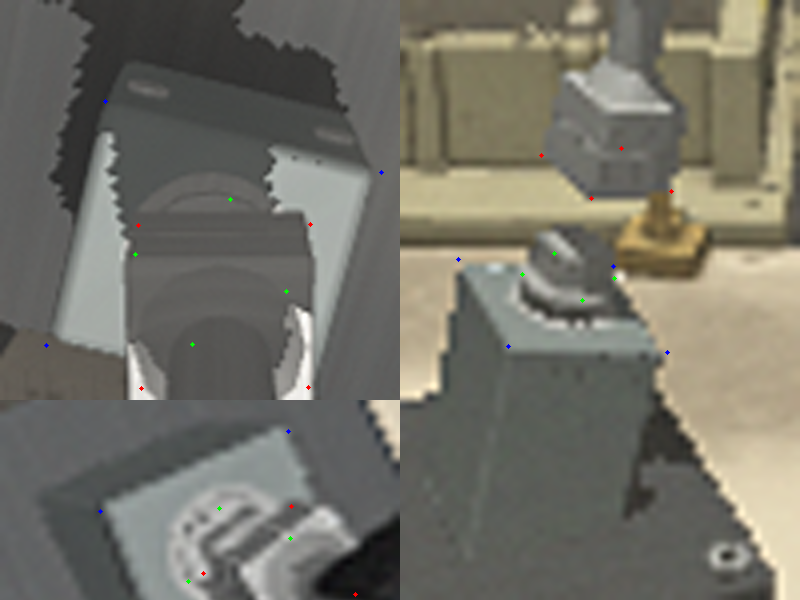

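The overlay shows the block and collar predictions agreeing with all three views to 1–2 mm. In the wrist crop the mouth edge is seen at row 212 against 225 predicted, while the side and top views agree with the prediction. I'll centre the driver, lower it to just over the head and look again.

```bash
python3 -m jog '[{"x":-0.0038,"y":-0.002,"z":0.0,"ax":0,"ay":-0.009,"az":0},{"x":-0.0038,"y":-0.002,"z":0.006,"ax":0,"ay":-0.009,"az":0},{"x":-0.0038,"y":-0.002,"z":0.012,"ax":0,"ay":-0.009,"az":0},{"x":-0.0038,"y":-0.002,"z":0.017,"ax":0,"ay":-0.009,"az":0},{"x":-0.0038,"y":-0.002,"z":0.017,"ax":0,"ay":-0.009,"az":0},{"x":-0.0038,"y":-0.002,"z":0.017,"ax":0,"ay":-0.009,"az":0}]'
python3 - <<'E'
from h import *
where()
c=cam("wrist");np.savez("w4.npz",*c)
im=read_camera("wrist");save(im,"w4.png");top=read_camera("top");save(top,"t4.png");sd=read_camera("side");save(sd,"s4.png");where();where()
p,Rt=tool()
def pt(x,y,z): return p+Rt.apply([x,y,z])
mouth=[pt(sx*.013,sy*.013,L) for sx in(1,-1) for sy in(-1,1)]
col=[A0+AX*.009+.0135*(np.cos(a)*XJ+np.sin(a)*JYv) for a in np.radians([0,90,180,270])]
def zoom(f,k,x,y,w,h,s):
    im=cv2.imread(f);o=cv2.resize(im[y:y+h,x:x+w],(w*s,h*s),interpolation=cv2.INTER_CUBIC)
    for q,cl in((mouth,(0,0,255)),(col,(0,255,0))):
        for u in proj(k,q): cv2.circle(o,tuple(int(a) for a in ((u-[x,y]+.5)*s)),2,cl,-1)
    return o
v=np.zeros((600,800,3),np.uint8);v[:300,:400]=zoom("pics/w4.png",c,270,180,80,60,5);v[300:,:400]=zoom("pics/t4.png",cam("top"),415,195,50,38,8)[:300];v[:,400:]=zoom("pics/s4.png",cam("side"),280,150,40,60,10)
cv2.imwrite("pics/z4.png",v)
E
```

```text
t: 6.55
eef_pos: [0.6165, -0.0568, 0.1877]
tool_rot: [0.13, -0.314, 0.94, 0.01]
contact_force: [1.1, -0.6, -1.0]
gripper_width: 0.315
grasp_force: 79.0
t 6.55 mouth x,y,s mm [-0.09 -1.28 24.54] rot deg [ 0.07  0.04 14.52] F [ 0.5 -1.  -1.2] M [-0.02  0.34 -0.01] grip 79.03592348098755 0.31548970867228554 q7 2.39
t 6.70 mouth x,y,s mm [ 0.3  -1.5  25.04] rot deg [ 0.04 -0.   14.52] F [-0.4 -0.3 -0.6] M [0.01 0.41 0.03] grip 79.03574466705322 0.3171454697905402 q7 2.39
t 6.70 mouth x,y,s mm [ 0.3  -1.5  25.04] rot deg [ 0.04 -0.   14.52] F [-0.4 -0.3 -0.6] M [0.01 0.41 0.03] grip 79.03574466705322 0.3171454697905402 q7 2.39
```

View pics/z4.png

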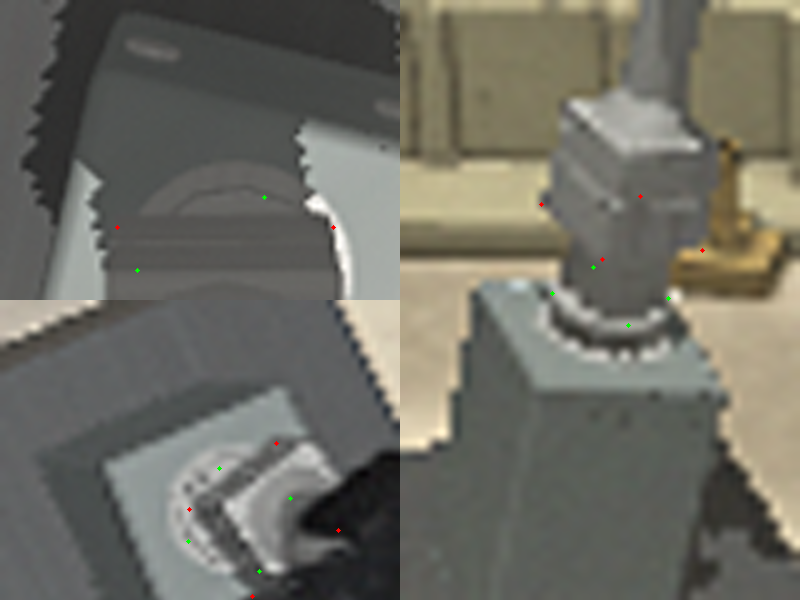

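In the z4 picture the socket sits just over the head, with its mouth at (548–705, ~250) in the side crop and the collar centred at (612,303). The wrist crop suggests a small y offset, so I'll shift about 2 mm in y and descend gently by feel.

```bash
python3 -m jog '[{"x":-0.0008,"y":0.002,"z":0.0,"ax":0,"ay":0,"az":0},{"x":-0.0008,"y":0.002,"z":0.002,"ax":0,"ay":0,"az":0},{"x":-0.0008,"y":0.002,"z":0.004,"ax":0,"ay":0,"az":0},{"x":-0.0008,"y":0.002,"z":0.005,"ax":0,"ay":0,"az":0},{"x":-0.0008,"y":0.002,"z":0.005,"ax":0,"ay":0,"az":0}]' >/dev/null; python3 -c "from h import *;where()"; python3 -m jog '[{"x":0,"y":0,"z":0.001,"ax":0,"ay":0,"az":0},{"x":0,"y":0,"z":0.002,"ax":0,"ay":0,"az":0},{"x":0,"y":0,"z":0.002,"ax":0,"ay":0,"az":0}]'>/dev/null;  python3 -c "from h import *;where()"
```

```text
t 7.20 mouth x,y,s mm [ 0.18  0.89 19.57] rot deg [ 0.07  0.04 14.52] F [ 0.3  0.2 -2.3] M [ 0.06  0.36 -0.02] grip 79.03531908988953 0.3194791271801361 q7 2.39
t 7.50 mouth x,y,s mm [ 0.31  0.85 17.69] rot deg [ 0.07  0.02 14.52] F [-1.1  0.7 -1.1] M [-0.03  0.38 -0.01] grip 79.03495788574219 0.31835119364009823 q7 2.39
```

```bash
for i in 1 2; do python3 -m jog '[{"x":0,"y":0,"z":0.001,"ax":0,"ay":0,"az":0},{"x":0,"y":0,"z":0.002,"ax":0,"ay":0,"az":0},{"x":0,"y":0,"z":0.002,"ax":0,"ay":0,"az":0}]'>/dev/null;  python3 -c "from h import *;where()"; done
```

```text
t 7.80 mouth x,y,s mm [ 0.28  0.89 15.69] rot deg [ 0.07  0.03 14.52] F [-0.2 -0.2 -2. ] M [-0.03  0.4   0.01] grip 79.03574466705322 0.3222857270300998 q7 2.39
t 8.10 mouth x,y,s mm [ 0.27  0.91 13.68] rot deg [ 0.07  0.03 14.52] F [-0.4  0.4 -0.7] M [-0.02  0.37 -0.04] grip 79.03479337692261 0.31611435747644345 q7 2.39
```

```bash
python3 -m jog '[{"x":0,"y":0,"z":0.001,"ax":0,"ay":0,"az":0},{"x":0,"y":0,"z":0.002,"ax":0,"ay":0,"az":0},{"x":0,"y":0,"z":0.003,"ax":0,"ay":0,"az":0},{"x":0,"y":0,"z":0.003,"ax":0,"ay":0,"az":0}]'>/dev/null;  python3 -c "from h import *;where()"; python3 -m jog '[{"x":0,"y":0,"z":0.001,"ax":0,"ay":0,"az":0},{"x":0,"y":0,"z":0.001,"ax":0,"ay":0,"az":0}]'>/dev/null;  python3 -c "from h import *;where()"
```

```text
t 8.50 mouth x,y,s mm [ 0.28  0.91 10.67] rot deg [ 0.07  0.03 14.52] F [-0.3 -0.3 -2. ] M [-0.04  0.35  0.01] grip 79.0348470211029 0.31389415775752033 q7 2.39
t 8.70 mouth x,y,s mm [0.39 0.81 9.76] rot deg [ 0.06  0.02 14.52] F [-0.8  0.  -1.6] M [0.01 0.37 0.03] grip 79.03532981872559 0.3192663029114792 q7 2.39
```

```bash
for i in 1 2 3; do python3 -m jog '[{"x":0,"y":0,"z":0.0005,"ax":0,"ay":0,"az":0},{"x":0,"y":0,"z":0.0007,"ax":0,"ay":0,"az":0},{"x":0,"y":0,"z":0.0007,"ax":0,"ay":0,"az":0}]'>/dev/null;  python3 -c "from h import *;where()"; done
```

```text
t 9.00 mouth x,y,s mm [0.57 0.79 9.49] rot deg [ 0.05 -0.   14.52] F [-1.5  0.5  2.4] M [0.25 0.72 0.03] grip 79.73466038703918 0.31890305804574987 q7 2.39
t 9.30 mouth x,y,s mm [0.66 0.7  9.27] rot deg [ 5.000e-02 -1.000e-02  1.451e+01] F [-1.6  1.3  8.6] M [ 0.54  1.02 -0.02] grip 80.49861788749695 0.3215195183780706 q7 2.39
t 9.60 mouth x,y,s mm [0.83 0.63 9.11] rot deg [ 0.05 -0.03 14.51] F [-3.6  1.4 14. ] M [0.74 1.32 0.06] grip 81.06564402580261 0.3147595114108968 q7 2.39
```

The driver is home on the collar: the mouth is at 9.5 mm and the push is rising gently. I'll relax the push slightly and start turning clockwise, following the feed.

```bash
python3 -m jog '[{"x":0,"y":0,"z":-0.0005,"ax":0,"ay":0,"az":0.05},{"x":0,"y":0,"z":-0.0005,"ax":0,"ay":0,"az":0.1},{"x":0,"y":0,"z":-0.0003,"ax":0,"ay":0,"az":0.15},{"x":0,"y":0,"z":-0.0001,"ax":0,"ay":0,"az":0.2},{"x":0,"y":0,"z":-0.0001,"ax":0,"ay":0,"az":0.2}]'>/dev/null;  python3 -c "from h import *;where()"; python3 -m jog '[{"x":0,"y":0,"z":0.0002,"ax":0,"ay":0,"az":0.05},{"x":0,"y":0,"z":0.0004,"ax":0,"ay":0,"az":0.1},{"x":0,"y":0,"z":0.0006,"ax":0,"ay":0,"az":0.15},{"x":0,"y":0,"z":0.0006,"ax":0,"ay":0,"az":0.15}]'>/dev/null;  python3 -c "from h import *;where()"
```

```text
t 10.10 mouth x,y,s mm [1.15 0.43 8.78] rot deg [ 0.02 -0.05  2.98] F [-2.   0.2  8.9] M [0.34 0.83 0.01] grip 80.1346206665039 0.31643233529833875 q7 2.22
t 10.50 mouth x,y,s mm [1.34 0.29 8.23] rot deg [ 0.01 -0.07 -5.62] F [-2.4  0.5  8.3] M [ 0.29  0.74 -0.02] grip 80.1299250125885 0.31504709415975085 q7 2.09
```

```bash
python3 -m jog '[{"x":0,"y":0,"z":0.0003,"ax":0,"ay":0,"az":0.07},{"x":0,"y":0,"z":0.0005,"ax":0,"ay":0,"az":0.14},{"x":0,"y":0,"z":0.0008,"ax":0,"ay":0,"az":0.2},{"x":0,"y":0,"z":0.0008,"ax":0,"ay":0,"az":0.2}]'>/dev/null;  python3 -c "from h import *;where()"; python3 -m jog '[{"x":0,"y":0,"z":0.0003,"ax":0,"ay":0,"az":0.07},{"x":0,"y":0,"z":0.0005,"ax":0,"ay":0,"az":0.14},{"x":0,"y":0,"z":0.0008,"ax":0,"ay":0,"az":0.2},{"x":0,"y":0,"z":0.0008,"ax":0,"ay":0,"az":0.2}]'>/dev/null;  python3 -c "from h import *;where()"
```

```text
t 10.90 mouth x,y,s mm [1.5  0.02 7.54] rot deg [  0.    -0.09 -17.1 ] F [-0.7  0.   8.9] M [0.18 0.69 0.01] grip 80.21958231925964 0.31870098302557814 q7 1.91
t 11.30 mouth x,y,s mm [ 1.64 -0.13  6.81] rot deg [  0.    -0.11 -28.56] F [-2.2  0.   9.5] M [ 0.11  0.66 -0.06] grip 80.23855805397034 0.315767740693475 q7 1.74
```

```bash
python3 -m jog '[{"x":0,"y":0,"z":0.0002,"ax":0,"ay":0,"az":0.07},{"x":0,"y":0,"z":0.0005,"ax":0,"ay":0,"az":0.14},{"x":0,"y":0,"z":0.0007,"ax":0,"ay":0,"az":0.2},{"x":0,"y":0,"z":0.0007,"ax":0,"ay":0,"az":0.2}]'>/dev/null;  python3 -c "from h import *;where()"; for i in 1 2; do python3 -m jog '[{"x":0,"y":0,"z":0.0002,"ax":0,"ay":0,"az":0.05},{"x":0,"y":0,"z":0.0002,"ax":0,"ay":0,"az":0.05}]'>/dev/null;  python3 -c "from h import *;where()"; done
```

```text
t 11.70 mouth x,y,s mm [ 1.82 -0.32  6.1 ] rot deg [  0.    -0.14 -40.02] F [-1.3  0.6  7.9] M [ 0.02  0.51 -0.01] grip 80.1295530796051 0.31467625752143835 q7 1.57
t 11.90 mouth x,y,s mm [ 1.81 -0.37  5.92] rot deg [ 1.000e-02 -1.400e-01 -4.287e+01] F [-0.8  0.5  8.7] M [-0.03  0.53 -0.04] grip 80.13756394386292 0.31818153277289146 q7 1.52
t 12.10 mouth x,y,s mm [ 1.84 -0.42  5.71] rot deg [ 1.000e-02 -1.500e-01 -4.573e+01] F [-0.8  0.1  7.8] M [0.   0.48 0.01] grip 80.14780282974243 0.317706632191598 q7 1.48
```

```bash
for i in 1 2 3; do python3 -m jog '[{"x":0,"y":0,"z":0.0001,"ax":0,"ay":0,"az":0.03},{"x":0,"y":0,"z":0.0001,"ax":0,"ay":0,"az":0.03}]'>/dev/null;  python3 -c "from h import *;where()"; done
```

```text
t 12.30 mouth x,y,s mm [ 1.85 -0.47  5.6 ] rot deg [ 1.000e-02 -1.500e-01 -4.742e+01] F [-0.5 -0.6  8.8] M [ 0.02  0.53 -0.03] grip 80.17199993133545 0.31780743861879945 q7 1.45
t 12.50 mouth x,y,s mm [ 1.83 -0.47  5.47] rot deg [ 1.000e-02 -1.500e-01 -4.913e+01] F [-1.  -0.8  7.4] M [-0.08  0.42 -0.02] grip 80.1673936843872 0.32013010787775714 q7 1.43
t 12.70 mouth x,y,s mm [ 1.89 -0.52  5.41] rot deg [ 1.000e-02 -1.600e-01 -5.085e+01] F [-0.8  0.1  7.7] M [-0.07  0.44  0.04] grip 80.15639305114746 0.32044341039668567 q7 1.40
```

```bash
for i in 1 2 3; do python3 -m jog '[{"x":0,"y":0,"z":0.0001,"ax":0,"ay":0,"az":0.03},{"x":0,"y":0,"z":0.0001,"ax":0,"ay":0,"az":0.03}]'>/dev/null;  python3 -c "from h import *;where()"; done
```

```text
t 12.90 mouth x,y,s mm [ 1.88 -0.6   5.27] rot deg [ 1.000e-02 -1.600e-01 -5.258e+01] F [-1.5 -0.8  7.5] M [-0.09  0.47 -0.01] grip 80.14142990112305 0.321020399451233 q7 1.38
t 13.10 mouth x,y,s mm [ 1.91 -0.57  5.17] rot deg [ 1.000e-02 -1.600e-01 -5.429e+01] F [-1.4 -1.1  7. ] M [-0.11  0.38  0.06] grip 80.12854814529419 0.313100232202355 q7 1.35
t 13.30 mouth x,y,s mm [ 1.88 -0.58  5.05] rot deg [ 1.000e-02 -1.600e-01 -5.601e+01] F [-0.8 -0.9  6.3] M [-0.17  0.4   0.04] grip 80.11569857597351 0.31485593281178087 q7 1.33
```

```bash
for i in 1 2 3; do python3 -m jog '[{"x":0,"y":0,"z":0.00012,"ax":0,"ay":0,"az":0.03},{"x":0,"y":0,"z":0.00012,"ax":0,"ay":0,"az":0.03}]'>/dev/null;  python3 -c "from h import *;where()"; done
```

```text
t 13.50 mouth x,y,s mm [ 1.89 -0.67  4.95] rot deg [ 1.000e-02 -1.600e-01 -5.774e+01] F [-0.5 -0.3  6.5] M [-0.15  0.42  0.01] grip 80.11367440223694 0.31544331882376675 q7 1.30
t 13.70 mouth x,y,s mm [ 1.89 -0.65  4.83] rot deg [ 1.000e-02 -1.600e-01 -5.945e+01] F [-0.7 -0.9  7.2] M [-0.18  0.44 -0.01] grip 80.11391401290894 0.3171394905522241 q7 1.27
t 13.90 mouth x,y,s mm [ 1.93 -0.73  4.73] rot deg [ 1.000e-02 -1.700e-01 -6.117e+01] F [-1.1 -1.2  6.6] M [-0.16  0.42  0.02] grip 80.11313796043396 0.316247905421327 q7 1.25
```

```bash
for i in 1 2 3; do python3 -m jog '[{"x":0,"y":0,"z":0.0001,"ax":0,"ay":0,"az":0.025},{"x":0,"y":0,"z":0.0001,"ax":0,"ay":0,"az":0.025}]'>/dev/null;  python3 -c "from h import *;where()"; done
```

```text
t 14.10 mouth x,y,s mm [ 1.95 -0.71  4.67] rot deg [ 2.000e-02 -1.700e-01 -6.258e+01] F [-0.7 -0.8  6.5] M [-0.16  0.42  0.14] grip 80.26196122169495 0.32004105750206574 q7 1.23
t 14.30 mouth x,y,s mm [ 2.02 -0.78  4.65] rot deg [ 1.000e-02 -1.800e-01 -6.399e+01] F [-1.4 -1.2  8. ] M [-0.16  0.5   0.22] grip 80.383962392807 0.314851885761017 q7 1.21
t 14.50 mouth x,y,s mm [ 2.04 -0.86  4.62] rot deg [ 1.00e-02 -1.90e-01 -6.54e+01] F [-0.6 -0.4  7.8] M [-0.19  0.51  0.37] grip 80.54552435874939 0.31830972506463484 q7 1.18
```

The torque is rising (0.14 → 0.37 N m) and the descent has stalled, so the collar is on the block. I'll ease back within the play and withdraw along the axis.

```bash
python3 -m jog '[{"x":0,"y":0,"z":0,"ax":0,"ay":0,"az":-0.04},{"x":0,"y":0,"z":0,"ax":0,"ay":0,"az":-0.08},{"x":0,"y":0,"z":0,"ax":0,"ay":0,"az":-0.08}]'>/dev/null;  python3 -c "from h import *;where()"; python3 -m jog '[{"x":0,"y":0,"z":-0.001,"ax":0,"ay":0,"az":0},{"x":0,"y":0,"z":-0.003,"ax":0,"ay":0,"az":0},{"x":0,"y":0,"z":-0.006,"ax":0,"ay":0,"az":0},{"x":0,"y":0,"z":-0.01,"ax":0,"ay":0,"az":0}]'>/dev/null;  python3 -c "from h import *;where()"; python3 -m jog '[{"x":0,"y":0,"z":-0.006,"ax":0,"ay":0,"az":0},{"x":0,"y":0,"z":-0.016,"ax":0,"ay":0,"az":0},{"x":0,"y":0,"z":-0.036,"ax":0,"ay":0,"az":0},{"x":0,"y":0,"z":-0.056,"ax":0,"ay":0,"az":0},{"x":0,"y":0,"z":-0.056,"ax":0,"ay":0,"az":0},{"x":0,"y":0,"z":-0.056,"ax":0,"ay":0,"az":0}]'>/dev/null;  python3 - <<'E'
from h import *
where();s=read_camera("side");save(s,"s5.png");delta([.6235,.3005,.235],down(np.radians(195)))
delta([.6235,.3005,.235],down(np.radians(105)))
E
```

```text
t 14.80 mouth x,y,s mm [ 2.   -0.69  4.64] rot deg [ 3.000e-02 -1.800e-01 -6.079e+01] F [-0.4  0.4  9.1] M [-0.    0.51  0.04] grip 80.3893768787384 0.32370763285188703 q7 1.25
t 15.20 mouth x,y,s mm [ 1.23  0.06 13.45] rot deg [ 0.000e+00 -6.000e-02 -6.082e+01] F [ 2.4 -4.  -4. ] M [-0.91 -0.48  0.04] grip 78.76377582550049 0.3217221096716327 q7 1.24
t 15.80 mouth x,y,s mm [ 0.11  1.36 69.34] rot deg [  0.07   0.07 -60.81] F [-0.3 -0.8 -2.5] M [ 0.04  0.39 -0.  ] grip 79.02700066566467 0.3127839278581119 q7 1.19
xyz [0.2102 0.2895 0.0358] a [ 0.1531  0.2222 -0.9263] rows 7.191268472190968 6.435439955478445
xyz [0.2102 0.2895 0.0358] a [0.2603 0.0479 0.6354] rows 7.191268472190968 4.591231248458632
```

```bash
python3 -m jog '[{"x":0.026,"y":0.036,"z":0.004,"ax":0.03,"ay":0.006,"az":0.08},{"x":0.0525,"y":0.072,"z":0.009,"ax":0.065,"ay":0.012,"az":0.16},{"x":0.079,"y":0.108,"z":0.013,"ax":0.1,"ay":0.018,"az":0.24},{"x":0.105,"y":0.145,"z":0.018,"ax":0.13,"ay":0.024,"az":0.32},{"x":0.13,"y":0.181,"z":0.022,"ax":0.16,"ay":0.03,"az":0.4},{"x":0.158,"y":0.217,"z":0.027,"ax":0.195,"ay":0.036,"az":0.48},{"x":0.184,"y":0.253,"z":0.031,"ax":0.23,"ay":0.042,"az":0.56},{"x":0.21,"y":0.2895,"z":0.036,"ax":0.26,"ay":0.048,"az":0.635},{"x":0.21,"y":0.2895,"z":0.036,"ax":0.26,"ay":0.048,"az":0.635},{"x":0.21,"y":0.2895,"z":0.036,"ax":0.26,"ay":0.048,"az":0.635},{"x":0.21,"y":0.2895,"z":0.036,"ax":0.26,"ay":0.048,"az":0.635}]'
python3 - <<'E'
from h import *
for i in range(2): read_camera("wrist");print(tool()[0].round(4))
delta([.6235,.3005,.150],down(np.radians(105)))
E
```

```text
t: 16.95
eef_pos: [0.6244, 0.2981, 0.2342]
tool_rot: [0.001, 0.609, 0.793, -0.001]
contact_force: [-0.2, -0.6, -1.9]
gripper_width: 0.318
grasp_force: 79.1
[0.6247 0.2976 0.2347]
[0.6248 0.2976 0.2352]
xyz [ 0.0033 -0.0006  0.0852] a [ 0.001   0.0014 -0.0027] rows 1.704385314434513 0.02160491441344735
```

```bash
python3 -m jog '[{"x":0.003,"y":0,"z":0.03,"ax":0.001,"ay":0.001,"az":0},{"x":0.003,"y":0,"z":0.06,"ax":0.001,"ay":0.001,"az":0},{"x":0.003,"y":0,"z":0.085,"ax":0.001,"ay":0.001,"az":0},{"x":0.003,"y":0,"z":0.085,"ax":0.001,"ay":0.001,"az":0},{"x":0.003,"y":0,"z":0.085,"ax":0.001,"ay":0.001,"az":0}]'; python3 -m jog '[{"x":0,"y":0,"z":0.015,"ax":0,"ay":0,"az":0},{"x":0,"y":0,"z":0.03,"ax":0,"ay":0,"az":0},{"x":0,"y":0,"z":0.04,"ax":0,"ay":0,"az":0},{"x":0,"y":0,"z":0.04,"ax":0,"ay":0,"az":0}]';  python3 -m jog '[{"x":0,"y":0,"z":0.004,"ax":0,"ay":0,"az":0},{"x":0,"y":0,"z":0.007,"ax":0,"ay":0,"az":0},{"x":0,"y":0,"z":0.007,"ax":0,"ay":0,"az":0}]'
```

```text
t: 17.55
eef_pos: [0.6244, 0.3016, 0.1511]
tool_rot: [0.0, 0.609, 0.793, 0.0]
contact_force: [-0.1, 0.0, -1.6]
gripper_width: 0.318
grasp_force: 79.2
t: 17.95
eef_pos: [0.6226, 0.3022, 0.1081]
tool_rot: [-0.001, 0.609, 0.793, -0.001]
contact_force: [-0.2, 0.1, -1.7]
gripper_width: 0.322
grasp_force: 79.2
t: 18.25
eef_pos: [0.624, 0.3027, 0.1032]
tool_rot: [0.0, 0.609, 0.793, 0.0]
contact_force: [0.1, 0.2, -1.5]
gripper_width: 0.32
grasp_force: 79.2
```

```bash
for i in 1 2 3; do python3 -m jog '[{"x":0,"y":0,"z":0.0008,"ax":0,"ay":0,"az":0},{"x":0,"y":0,"z":0.0008,"ax":0,"ay":0,"az":0}]' | grep -E "eef|contact"; done
```

```text
eef_pos: [0.6242, 0.3028, 0.1028]
contact_force: [-0.7, 0.2, -1.6]
eef_pos: [0.6243, 0.3028, 0.1022]
contact_force: [-0.1, 1.2, -0.0]
eef_pos: [0.6243, 0.3028, 0.1022]
contact_force: [-2.2, -1.0, 6.0]
```

```bash
python3 -m jog '[{"x":0,"y":0,"z":-0.0006,"ax":0,"ay":0,"az":0},{"x":0,"y":0,"z":-0.0006,"ax":0,"ay":0,"az":0}]' - 20 | grep contact; python3 -m jog '[{"x":0,"y":0,"z":0,"ax":0,"ay":0,"az":0},{"x":0,"y":0,"z":0,"ax":0,"ay":0,"az":0},{"x":0,"y":0,"z":0,"ax":0,"ay":0,"az":0},{"x":0,"y":0,"z":0,"ax":0,"ay":0,"az":0},{"x":0,"y":0,"z":0,"ax":0,"ay":0,"az":0},{"x":0,"y":0,"z":0,"ax":0,"ay":0,"az":0},{"x":0,"y":0,"z":0,"ax":0,"ay":0,"az":0},{"x":0,"y":0,"z":0,"ax":0,"ay":0,"az":0}]' 1; python3 -m jog '[{"x":0,"y":0,"z":-0.02,"ax":0,"ay":0,"az":0},{"x":0,"y":0,"z":-0.05,"ax":0,"ay":0,"az":0},{"x":0,"y":0,"z":-0.09,"ax":0,"ay":0,"az":0},{"x":0,"y":0,"z":-0.14,"ax":0,"ay":0,"az":0},{"x":0,"y":0,"z":-0.17,"ax":0,"ay":0,"az":0},{"x":0,"y":0,"z":-0.17,"ax":0,"ay":0,"az":0},{"x":0,"y":0,"z":-0.17,"ax":0,"ay":0,"az":0}]'
python3 - <<'E'
from h import *
w=read_camera("wrist");s=read_camera("side")
v=np.zeros((600,800,3),np.uint8);v[:300,:400]=cv2.resize(w,(400,300));v[300:,:400]=cv2.resize(s[240:345,230:370],(400,300));v[:,400:]=cv2.resize(s[150:240,280:340],(400,600),interpolation=cv2.INTER_CUBIC)
save(v,"end.png")
E
```

```text
contact_force: [-2.0, -1.0, 4.6]
t: 19.85
eef_pos: [0.624, 0.3027, 0.1016]
tool_rot: [0.0, 0.609, 0.793, 0.0]
contact_force: [-0.9, -0.3, 0.1]
gripper_width: 1.0
grasp_force: 0.0
t: 20.55
eef_pos: [0.6241, 0.3027, 0.2722]
tool_rot: [0.0, 0.609, 0.793, 0.001]
contact_force: [-0.1, -0.4, -0.7]
gripper_width: 0.996
grasp_force: 0.0
```

View pics/end.png

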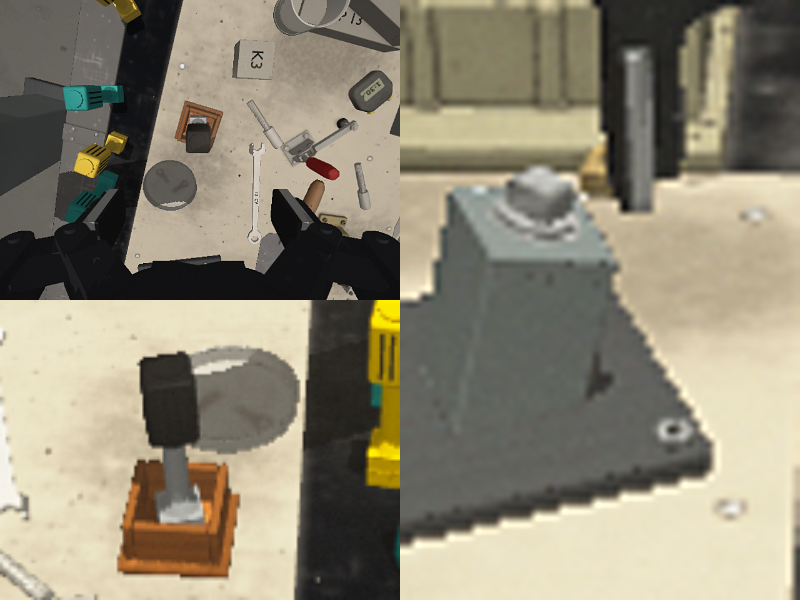

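The final picture shows the driver upright in its stand at about (175,470) in the lower-left crop. In the right crop, the collar is down on the block at about (538,215), and the gripper is clear of everything. I'm handing in.

```bash
python3 -c "from station import *;print(hand_in())"
```

```text
the job is handed in; nothing more can be done
None
```

The screw's collar is down on the block, stopped by feel at about 0.37 N m, and the driver is back upright in its stand; I handed the job in at about 20.7 s, and no verdict was shown.

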